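# Turn a slide case label side up through the twist chute

## Task

The blue slide case stands in the leaning white rack with its yellow label hidden underneath. Take it out and, keeping the same face up, drop it into the top mouth of the twisted wire chute, so that the chute turns it half over and it slides out flat, label up, into the clear tray at the chute's foot. Do not knock over or shove the small bottle or the tape roll, and leave the case alone once you have let it fall.

Things in the scene. Friction and masses are not known exactly. Their poses are not given: they have to be found in the camera images.
- slide_case: Loose smooth blue case, 34 x 84 x 9 mm, 45 g; origin at its centre. x along the 34 mm side, y along the 84 mm side, z out of the face with the yellow label (other face plain blue). In the rack x points up the lean (30 deg from vertical), y is level, z faces down. There the upper 24 mm of both faces are free over the middle 48 mm of its length: pinch it here across the 9 mm.
- rack_seat (a point): Centre of the case's seat in the fixed rack, 64 mm above the worktop. z up, y level along the case, x level; the case leans 30 deg from vertical, upper edge to -x. Two white brackets, 22 mm wide, hold its ends; the middle 48 mm are open down to the base plate (110 x 120 x 8 mm).
- chute: Fixed chute of slippery 5 mm rods on a base plate 160 x 150 x 8 mm. Origin on the worktop, z up, x level and downhill. The slot runs from the mouth down and along +x, 30 deg from vertical, twists 180 deg about its own line within 180 mm, then curves to a ramp into the tray (tray centre at x = 88 mm, y = 0).
- chute_mouth (a point): Centre of the slot's flared upper end, 258 mm above the worktop, axes as the chute's; the slot's line goes down along (0.5, 0, -0.87). Let the case in with its 84 mm along y and its thickness along (0.87, 0, 0.5). Free: 103 mm along y (89 from 22 mm down), 31 mm across. Face rods at y = +-25 mm: 45 mm for fingers between. Let go with its lower edge 12 mm inside, it falls through within a second.
- chute_mid (a point): Point on the slot's line in the middle of the twist, 122 mm below the mouth along the line.
- tray: Fixed clear open tray at the foot of the chute, 180 x 90 x 20 mm, walls and floor 4 mm. Origin at the centre of its underside, z up, x along the 180 mm side (across the chute), y along the 90 mm side. Two rods of the chute run over it, 27 mm above its floor.
- bottle_small_a: Bystander: small clear bottle with blue cap, 48 mm diameter, 97 mm tall, standing; origin at the centre of its underside.
- tape_roll: Bystander: green tape roll, 71 mm diameter, 19 mm high, lying flat; origin at the centre of its underside.
There are look-alikes about, which are no part of the job. There is more than one size of the slide_case; the job needs the larger.

How it is judged:
By the outcome, as a careful person would: the job done as asked, in the order asked, and still so for the second after the job is handed in, with the robot touching nothing.
It also fails if it takes over 48 s, if anything falls off the work surface, if the arm or the gripper's body presses on something with over 40 N, if the wrist force passes 120 N, or if a joint passes its speed limit or range.

## Robot

A 7-joint arm with a two-finger parallel gripper is mounted at the origin on the work surface; the furniture and walls round the work are solid. World frame = base frame: x ahead of the robot, y to its left, z up, the work surface at z = 0. Lengths are in m, angles in rad, forces in N, time in s.
With the tool pointing down it reaches from about 0.4 to 0.85 m from the base axis. Payload 4.5 kg.
Tool frame: the origin (TCP) lies between the finger pads; the fingertips stand 14 mm ahead of it and the grasp point (between the pads) lies 5 mm behind it; x points along the fingers, z is the direction in which the jaws open and shut, and the axes are right-handed (so a half turn about x gives the same grasp; the last joint's range is limited). The gripper opens to 88 mm and grips with 3 to 60 N. Pads are 18 mm wide; open, the fingers measure 123 mm over their backs; the gripper's body (75 mm by 187 mm) begins 45 mm behind the grasp point.
Start: joints at [-1.143, 0.689, -0.195, 1.565, 0.157, 0.902, -0.215], TCP at [0.24, 0.577, 0.253] pointing down, gripper open.
Joint ranges: [-3.01, 3.01], [-0.46, 2.08], [-1.47, 1.51], [0.13, 2.56], [-1, 4.14], [0.04, 2.09], [-2.66, 2.66]. Speed limits (rad/s): [2.57, 2.57, 3.14, 3.14, 3.14, 3.14, 3.14].

## Interface

Orientations are given as a unit quaternion [x, y, z, w].
In Python, from plant import r, cams gives the robot as it stands.
- The arm moves only by the tool apply_moves, never from a script. Its arguments are lists of equal length, an entry for each row: "travel": the shift along the world's x, y, z in cm, a list of three; "roll": the turn about the world's z in degrees; "gripper": the finger opening in cm, from 0 to 8.81. In form: {"travel": [[x, y, z], ...], "roll": [roll, ...], "gripper": [gripper, ...]}. A call has exactly 8 rows; each row is the pose to reach, as a shift and turn from the pose commanded when the call began; what a row does not reach only later rows make up. A row lasts 1/12 s, in which the tool goes at most 41.7 mm and 7.16 degrees, less where a joint would pass 70% of its speed; a pose out of reach is approached as far as the arm can. A call with a gripper value outside its range is refused whole. The fingers move at their own pace and stop on an object; "newtons" is the grip in N (left out, the last holds). Time passes only in rows, so rows that repeat a pose let the fingers close, or fill a call up. It gives the time, the measured TCP pose, the force and the opening at its end, in the units of the state.
- r.get_state(): the state, without advancing time (a new reading comes with each control period).
- cams.snapshot(name): name is "scene" or "side" or "wrist"; returns a dict with "image" (400x640x3 uint8, red, green, blue), "fx", "fy", "cx", "cy" (pixels), "R" (3x3) and "t" (3): a world point X has camera coordinates R X + t. Camera axes: x right, y down, z forward; pixel columns grow to the right and rows downward; lengths in m; the calibration is good to about 2 mm. A picture is of the moment at which its call begins. There is no depth.
- r.finish_job(): hands the job in, once; it reports no verdict.
The state is a dict: "clock": time; "q": joint angles; "qd": joint speeds; "joint_torque": joint torques, N m; "tool_pos": TCP position; "eef_rot": TCP orientation; "contact_force": force on the tool from outside, world axes, zero at the start; "moment": the same for the moment, N m; "opening": opening from 0.0 (shut) to 1.0 (fully open).
Only numpy, scipy, OpenCV 4.12 (cv2) and the standard library are available. Lean on these libraries where they do the work, as an engineer would, in place of code of your own. Each camera call takes 0.05 s, during which the arm holds its last target. There are 200 camera calls.

## Working session

There is one attempt and no reset: what is moved stays moved. The work goes in short steps, Python scripts to look and compute and a tool call to move; the robot and the scene stay as the last step left them, time stands still between calls to the robot, and variables do not carry over. Pictures are saved under pics/ and viewed, about 8 in all and at most 12, crops included, and the job is handed in when it is done.

Besides the shell and the picture viewer there is one more tool, called after ">>>" as name(argument=value, ...), one argument or row to a line, values as JSON. apply_moves: Moves the arm, as the interface text tells. Its arguments: {"type":"object","properties":{"travel":{"type":"array","items":{"type":"array","items":{"type":"number"}}},"roll":{"type":"array","items":{"type":"number"}},"gripper":{"type":"array","items":{"type":"number"}},"newtons":{"type":"number"}},"required":["travel","roll","gripper"]}

```bash
mkdir -p pics; cat > h.py <<'E'
import numpy as np, cv2
from plant import r, cams
def snap(n,f):
    s=cams.snapshot(n); cv2.imwrite(f'pics/{f}.png',s['image'][:,:,::-1]); np.savez(f'pics/{f}.npz',**s); return s
def ld(f): return dict(np.load(f'pics/{f}.npz'))
def proj(s,X):
    c=np.asarray(X)@s['R'].T+s['t']; return np.stack([s['fx']*c[...,0]/c[...,2]+s['cx'],s['fy']*c[...,1]/c[...,2]+s['cy']],-1)
def ray(s,u,v):
    d=s['R'].T@np.array([(u-s['cx'])/s['fx'],(v-s['cy'])/s['fy'],1]); return -s['R'].T@s['t'],d
def atz(s,u,v,z):
    o,d=ray(s,u,v); return o+d*(z-o[2])/d[2]
def tri(*svu):
    A=0;b=0
    for s,u,v in svu:
        o,d=ray(s,u,v); d=d/np.linalg.norm(d); P=np.eye(3)-np.outer(d,d); A=A+P; b=b+P@o
    return np.linalg.solve(A,b)
E
python3 - <<'E'
from h import *
for n in ['scene','side','wrist']:
    s=snap(n,n+'0'); print(n,s['fx'],s['fy'],s['cx'],s['cy'],-s['R'].T@s['t'],s['R'][2])
a=[cv2.imread(f'pics/{n}0.png') for n in ['scene','side']]
print(r.get_state())
E
```

```text
scene 516.6636832936897 516.6636832936897 315.3609049137747 200.24510024190693 [-0.07019735 -1.05320013  0.70544211] [ 0.50181995  0.73088769 -0.46257964]
side 438.5485540250451 438.5485540250451 323.2451937406535 201.64238161621287 [ 0.35264027 -1.04727377  0.81310899] [ 0.14549922  0.77803263 -0.61114254]
wrist 296.4651247128183 296.4651247128183 317.1214428151504 202.358759492863 [0.16946018 0.60592122 0.38380759] [ 0.27234986 -0.11498474 -0.95530313]
{'clock': 0.15, 'q': array([-1.1431727 ,  0.68978567, -0.19450827,  1.56606299,  0.15730683,
        0.90249449, -0.21513504]), 'qd': array([ 0.00092264, -0.00331279,  0.00133494, -0.00455489,  0.00119382,
        0.00073613,  0.00132409]), 'joint_torque': array([-1.61616495e-03, -5.27866387e+01, -1.26850404e+00, -1.53589851e+01,
       -5.24944416e-02,  3.84355357e-03,  1.18852495e-04]), 'tool_pos': array([0.23969898, 0.57673107, 0.25210853]), 'eef_rot': array([-0.39282152,  0.58853191,  0.39222057,  0.58777928]), 'contact_force': array([-0.24474902,  0.40536993,  0.70261886]), 'moment': array([0.01895053, 0.00844472, 0.00490975]), 'opening': 1.0000213477695998}
```

View pics/scene0.png

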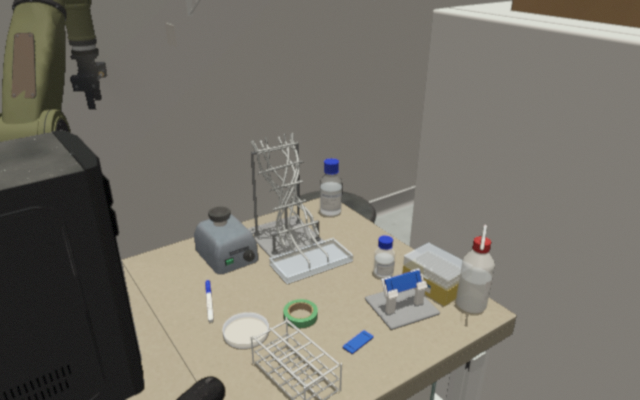

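View pics/side0.png

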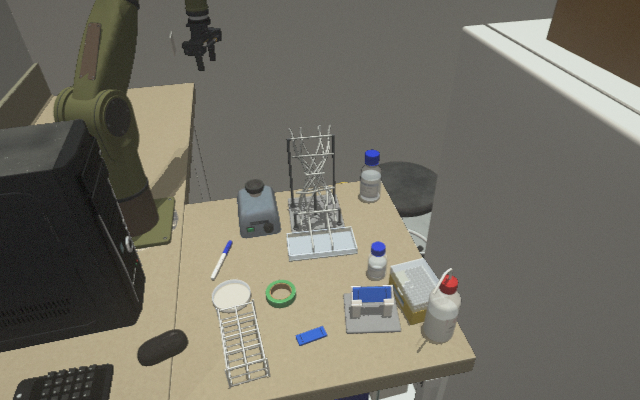

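```bash
python3 - <<'E'
from h import *
def crop(f,x,y,w,h,k): return cv2.resize(cv2.imread(f'pics/{f}.png')[y:y+h,x:x+w],None,fx=k,fy=k,interpolation=cv2.INTER_CUBIC)
a=crop('scene0',360,230,80,100,5); b=crop('side0',335,230,80,100,5)
cv2.imwrite('pics/rack.png',np.hstack([a,b]))
a=crop('scene0',240,125,115,160,3.4); b=crop('side0',275,115,115,160,3.4)
cv2.imwrite('pics/chute.png',np.hstack([a,b]))
E
```

```text
(no output)
```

View pics/rack.png

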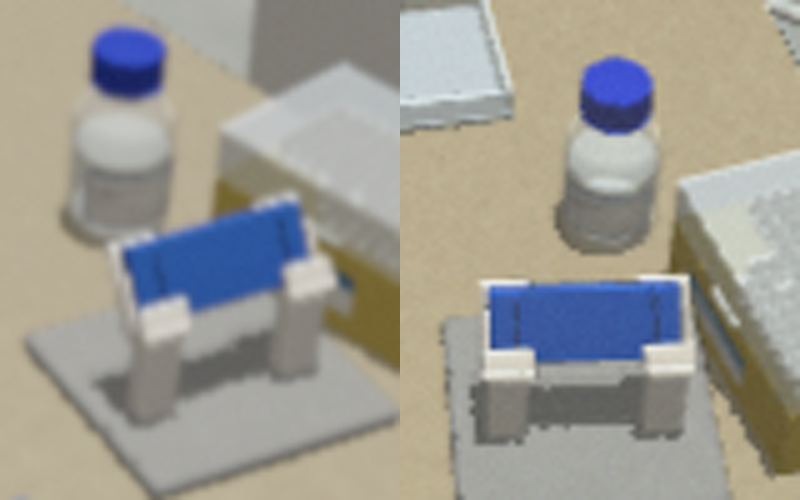

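View pics/chute.png

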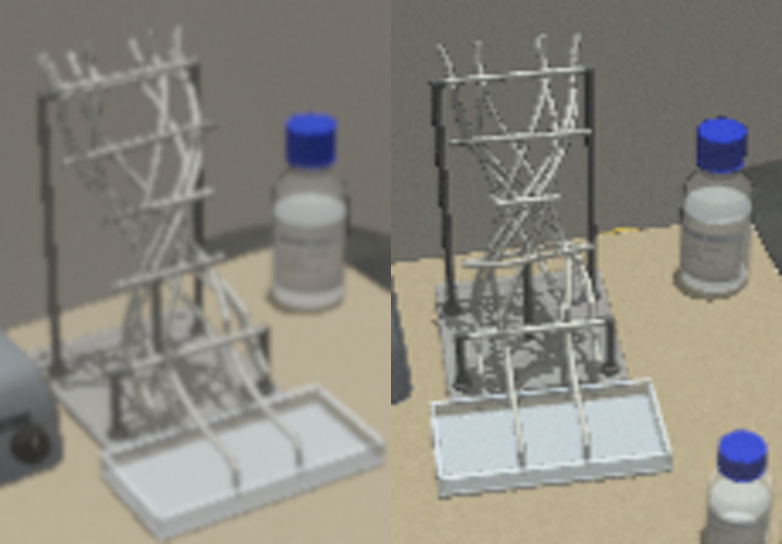

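```bash
cat > fit.py <<'E'
from h import *
from scipy.optimize import least_squares
sc=ld('scene0'); sd=ld('side0')
Cs=lambda u,v:(240+u/3.4,125+v/3.4); Cd=lambda u,v:(275+(u-391)/3.4,115+v/3.4)
Rs=lambda u,v:(360+u/5,230+v/5); Rd=lambda u,v:(335+(u-400)/5,230+v/5)
def fit(obs,x0):
    L=np.array([o[1] for o in obs]); 
    def W(p): c,s=np.cos(p[2]),np.sin(p[2]); return np.c_[p[0]+c*L[:,0]-s*L[:,1],p[1]+s*L[:,0]+c*L[:,1],L[:,2]]
    def f(p):
        w=W(p); return np.concatenate([proj(o[0],w[i])-o[2] for i,o in enumerate(obs)])
    q=least_squares(f,x0,loss='soft_l1'); return q.x,np.round(f(q.x).reshape(-1,2),1)
if __name__=='__main__':
    print('tray corner tri',[tri((sc,*Cs(*a)),(sd,*Cd(*b))).round(3) for a,b in [((103,460),(432,405)),((318,390),(650,382)),((383,447),(670,453)),((165,519),(440,476))]])
    print('rack top corners',[tri((sc,*Rs(*a)),(sd,*Rd(*b))).round(3) for a,b in [((133,245),(488,284)),((300,204),(683,284))]])
    # chute: rim corners of tray
    o=[]
    for l,a,b in [((43,-90,20),(103,460),(432,405)),((43,90,20),(318,390),(650,382)),((133,90,20),(383,447),(670,453)),((133,-90,20),(165,519),(440,476))]:
        l=np.array(l)/1e3; o+=[(sc,l,Cs(*a)),(sd,l,Cd(*b))]
    p,e=fit(o,[.4,.1,-1.5]); print('chute',p.round(4),np.degrees(p[2]),e.tolist())
    o=[]
    for l,a,b in [((-4.6,-42,81),(133,245),(488,284)),((-4.6,42,81),(300,204),(683,284))]:
        l=np.array(l)/1e3; o+=[(sc,l,Rs(*a)),(sd,l,Rd(*b))]
    for sx,sy,k in [(-1,-1,(27,340)),(1,-1,(160,488)),(1,1,(400,410))]:
        o+=[(sc,np.array([sx*.055,sy*.06,.008]),Rs(*k))]
    o+=[(sd,np.array([-.055,-.06,.008]),Rd(445,318))]
    p,e=fit(o,[.5,-.1,-1.5]); print('rack',p.round(4),np.degrees(p[2]),e.tolist())
E
python3 fit.py
```

```text
tray corner tri [array([ 0.418, -0.153,  0.015]), array([ 0.594, -0.166,  0.016]), array([ 0.589, -0.249,  0.015]), array([ 0.413, -0.243,  0.022])]
rack top corners [array([ 0.528, -0.434,  0.086]), array([ 0.613, -0.443,  0.077])]
chute [ 0.5074 -0.1179 -1.6255] -93.1335234888925 [[-0.8, -1.4], [-0.8, -0.1], [0.0, -1.6], [0.4, -0.6], [1.5, -1.3], [1.3, 1.1], [-0.8, 0.8], [-0.4, 2.4]]
rack [ 0.5701 -0.4437 -1.7395] -99.66600158041796 [[-0.7, 0.5], [0.8, 1.7], [0.5, -1.3], [0.4, 0.3], [-1.3, -1.5], [-0.4, 0.6], [1.1, -0.2], [-0.7, -0.5]]
```

```bash
python3 - <<'E'
from fit import *
p=[.5074,-.1179,-1.6255]
def loc(X): c,s=np.cos(p[2]),np.sin(p[2]); d=X-np.array([p[0],p[1],0]); return (np.array([c*d[0]+s*d[1],-s*d[0]+c*d[1],d[2]])*1e3).round(0)
for n,a,b in [('bar L',(45,97),(435,82)),('bar R',(197,65),(593,72)),('bar2 L',(65,162),(450,142)),('bar2 R',(215,127),(590,131)),('bar3 L',(110,215),(496,205)),('bar3R',(212,192),(560,198)),('bar4L',(115,284),(466,265)),('bar4R',(222,257),(594,246)),('tip1',(43,60),(440,46)),('tip4',(178,30),(577,37)),('tip2',(73,58),(480,45)),('tip3',(135,43),(543,38)),('foot L',(57,372),(450,308)),('bar5L',(115,375),(460,337)),('bar5R',(267,330),(613,322))]:
    print(n,loc(tri((sc,*Cs(*a)),(sd,*Cd(*b)))))
# project hypothesised mouth & line for a range of mouth x
E
```

```text
bar L [-85. -60. 237.]
bar R [-88.  65. 233.]
bar2 L [-73. -52. 189.]
bar2 R [-49.  56. 202.]
bar3 L [-62. -21. 139.]
bar3R [  3.  24. 178.]
bar4L [ -2. -51. 122.]
bar4R [-41.  57.  98.]
tip1 [-101.  -53.  258.]
tip4 [-96.  54. 260.]
tip2 [-121.  -20.  246.]
tip3 [-121.   30.  248.]
foot L [-87. -62.  12.]
bar5L [  9. -60.  58.]
bar5R [13. 64. 60.]
```

```bash
python3 - <<'E'
from fit import *
T=lambda a,b:tri((sc,*a),(sd,*b)).round(3)
print('smallbottle cap top',T(Rs(128,35),Rd(618,65)),'base',atz(sd,*Rd(607,238),0).round(3),atz(sc,*Rs(122,225),0).round(3))
print('tipbox corners',T(Rs(345,65),(425,262)),T(Rs(220,135),Rd(680,190)))
print('red cap',T((481,243),(449,284)),'straw',T((484,228),(449,271)))
print('PC base corner',atz(sd,133,337,0).round(3),'PC top corners',T((76,140),(73,125)),T((108,190),(110,183)))
print('tape',atz(sd,281,293,.01).round(3),atz(sc,300,313,.01).round(3),'grey device top',T((219,214),(255,186)))
print('big bottle',T((331,165),(372,156)))
E
```

```text
smallbottle cap top [ 0.619 -0.327  0.099] base [ 0.613 -0.342  0.   ] [ 0.616 -0.336  0.   ]
tipbox corners [ 0.718 -0.372  0.066] [ 0.635 -0.375  0.063]
red cap [ 0.699 -0.519  0.152] straw [ 0.691 -0.524  0.194]
PC base corner [ 0.044 -0.394  0.   ] PC top corners [ 0.043 -0.255  0.437] [ 0.074 -0.279  0.338]
tape [ 0.376 -0.349  0.01 ] [ 0.376 -0.349  0.01 ] grey device top [ 0.35  -0.035  0.106]
big bottle [ 0.691 -0.018  0.144]
```

>>> apply_moves(
  travel=[
    [2.2,-2.8,2],
    [4.4,-5.6,4],
    [6.6,-8.4,6],
    [8.8,-11.2,8],
    [11,-14,10],
    [13.2,-16.8,12],
    [15.4,-19.6,14],
    [17.6,-22.4,16],
  ],
  roll=[2,4,6,8,10,12,14,14.6],
  gripper=[8.8,8.8,8.8,8.8,8.8,8.8,8.8,8.8],
)

```text
clock: 0.82
tool_pos: [0.4165, 0.3514, 0.4136]
eef_rot: [-0.465, 0.533, 0.464, 0.533]
contact_force: [0.3, 0.7, -0.4]
opening: 0.999
```

>>> apply_moves(
  travel=[
    [1,-4,0],
    [2,-8,0],
    [3,-12,0],
    [4,-16,0],
    [5,-20,0],
    [6,-24,0],
    [7,-28,0],
    [8,-32,0],
  ],
  roll=[0,0,0,0,0,0,0,0],
  gripper=[8.8,8.8,8.8,8.8,8.8,8.8,8.8,8.8],
)

```text
clock: 1.48
tool_pos: [0.4956, 0.0311, 0.4127]
eef_rot: [-0.464, 0.534, 0.464, 0.533]
contact_force: [0.5, 0.2, -0.9]
opening: 1.0
```

```bash
python3 -c "
from h import *
snap('wrist','w_mouth')"
```

>>> apply_moves(
  travel=[
    [0.8,-4,0],
    [1.6,-8,0],
    [2.4,-12,0],
    [3.2,-16,0],
    [4,-20,0],
    [4.8,-24,0],
    [5.6,-28,0],
    [6.4,-32,0],
  ],
  roll=[0,0,0,0,0,0,0,0],
  gripper=[8.8,8.8,8.8,8.8,8.8,8.8,8.8,8.8],
)

```text
clock: 2.2
tool_pos: [0.5597, -0.2885, 0.4125]
eef_rot: [-0.464, 0.534, 0.464, 0.533]
contact_force: [0.3, 0.7, 0.2]
opening: 1.001
```

>>> apply_moves(
  travel=[
    [0.1,-2,-3],
    [0.3,-4,-6],
    [0.5,-6,-9],
    [0.6,-8,-12],
    [0.8,-10,-15],
    [0.9,-12,-18],
    [1,-15.5,-19],
    [1,-15.5,-19],
  ],
  roll=[0,0,0,0,0,0,0,0],
  gripper=[8.8,8.8,8.8,8.8,8.8,8.8,8.8,8.8],
)

```text
clock: 2.87
tool_pos: [0.5651, -0.4483, 0.2174]
eef_rot: [-0.461, 0.538, 0.464, 0.532]
contact_force: [-1.4, -1.3, -0.4]
opening: 0.996
```

```bash
python3 -c "
from h import *
snap('wrist','w_rack'); a=cv2.imread('pics/w_mouth.png');b=cv2.imread('pics/w_rack.png')
cv2.imwrite('pics/m1.png',np.vstack([a[:300],b[:300]]))
for f in ['w_mouth','w_rack']: s=ld(f);print(-s['R'].T@s['t'],s['R'][2])
print(r.get_state()['tool_pos'])"
```

```text
[0.42027927 0.0413664  0.54454939] [ 0.29240184 -0.04088687 -0.95542107]
[ 0.49094487 -0.43727117  0.34983617] [ 0.28426509 -0.04475373 -0.95770061]
[ 0.56676644 -0.44562178  0.21943719]
```

View pics/m1.png

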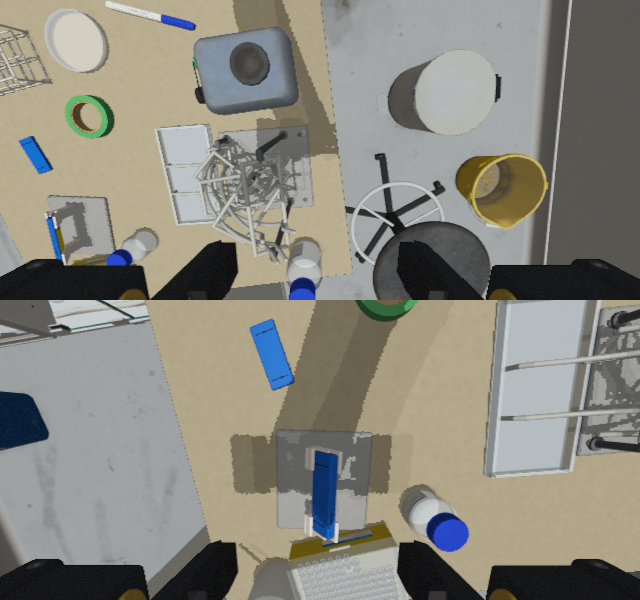

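```bash
python3 - <<'E'
from h import *
def crop(f,x,y,w,h,k): return cv2.resize(cv2.imread(f'pics/{f}.png')[y:y+h,x:x+w],None,fx=k,fy=k,interpolation=cv2.INTER_CUBIC)
cv2.imwrite('pics/m2.png',np.hstack([crop('w_rack',265,120,120,140,4)[:, :400],crop('w_mouth',190,120,100,140,4)]))
E
```

```text
(no output)
```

View pics/m2.png

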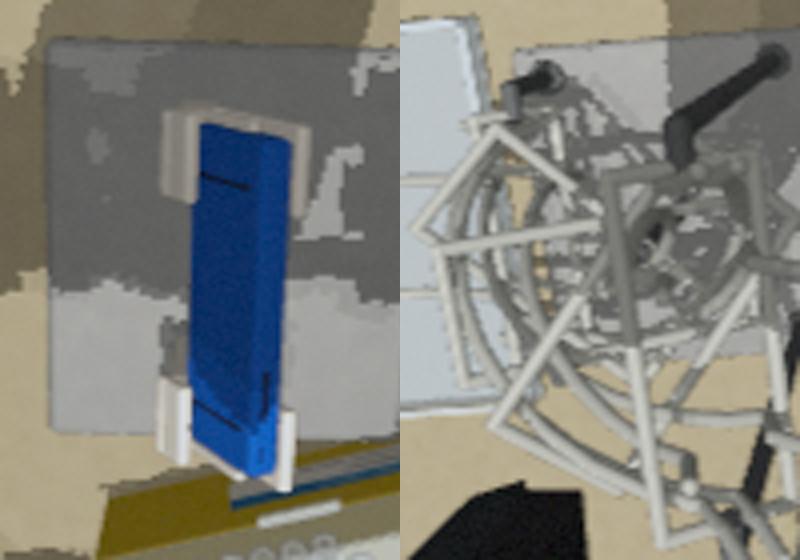

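```bash
cat > fit2.py <<'E'
from fit import *
w=ld('w_rack'); Rw=lambda u,v:(265+u/4,120+v/4)
ob=[((-4.6,42,81),(248,475)),((-4.6,-42,81),(262,133)),((-12.4,42,76.5),(274,467)),((-12.4,-42,76.5),(290,138))]
base=[((-55,-60,8),(50,40)),((-55+110,-60,8),(50,40))]
O=[(w,np.array(l)/1e3,Rw(*a)) for l,a in ob]
p,e=fit(O,[.57,-.444,-1.7]);print('wrist',p.round(4),np.degrees(p[2]),e.tolist())
o=list(O)
for l,a,b in [((-4.6,-42,81),(133,245),(488,284)),((-4.6,42,81),(300,204),(683,284))]:
    l=np.array(l)/1e3; o+=[(sc,l,Rs(*a)),(sd,l,Rd(*b))]
p,e=fit(o,[.57,-.444,-1.7]);print('all',p.round(4),np.degrees(p[2]),e.tolist())
print('plate corners', [atz(w,*Rw(*k),.008).round(4) for k in [(47,40),(50,430)]])
E
python3 fit2.py; python3 - <<'E'
from fit import *
p=[.5074,-.1179,-1.6255]; c,s=np.cos(p[2]),np.sin(p[2])
def Wd(L): L=np.asarray(L,float)/1e3; return np.array([p[0]+c*L[0]-s*L[1],p[1]+s*L[0]+c*L[1],L[2]])
out=[]
for f,x,y,ww,h in [('scene0',240,125,75,110),('side0',280,115,75,110),('w_mouth',190,120,110,150)]:
    im=cv2.imread(f'pics/{f}.png'); S=ld(f); k=600/110 if h==110 else 4
    C=cv2.resize(im[y:y+h,x:x+ww],None,fx=k,fy=k,interpolation=cv2.INTER_CUBIC)
    q=lambda L:tuple(int(v) for v in (proj(S,Wd(L))-[x,y])*k)
    M=np.array([-98,1,258.]);d=np.array([.5,0,-.866]);n=np.array([.866,0,.5]);j=np.array([0,1,0])
    R=[M+a*j*51.5+b*n*15.5 for a,b in [(-1,-1),(1,-1),(1,1),(-1,1)]]
    for i in range(4): cv2.line(C,q(R[i]),q(R[(i+1)%4]),(0,0,255) if i==2 else (0,200,255),1)
    cv2.line(C,q(M),q(M+d*122),(0,255,0),1); cv2.circle(C,q(M+d*122),4,(0,255,0),1)
    out.append(C if h==110 else cv2.copyMakeBorder(C,0,max(0,600-C.shape[0]),0,0,0)[:600])
I=np.hstack(out); k=800/I.shape[1]; print(I.shape); cv2.imwrite('pics/m3.png',cv2.resize(I,None,fx=k,fy=k,interpolation=cv2.INTER_AREA) if k<1 else I)
E
```

```text
wrist [ 0.5672 -0.4436 -1.7452] -99.99401044281164 [[-0.6, 0.4], [-0.6, 0.0], [0.5, 0.8], [0.7, -1.6]]
all [ 0.5676 -0.4436 -1.748 ] -100.15052322564863 [[-0.7, 0.8], [-0.4, 0.5], [0.5, 1.2], [0.9, -1.1], [-1.8, 0.8], [-0.3, 1.7], [-0.3, -0.9], [-0.7, 0.5]]
plate corners [array([ 0.502 , -0.4858,  0.008 ]), array([ 0.6175, -0.5064,  0.008 ])]
(600, 1258, 3)
```

View pics/m3.png

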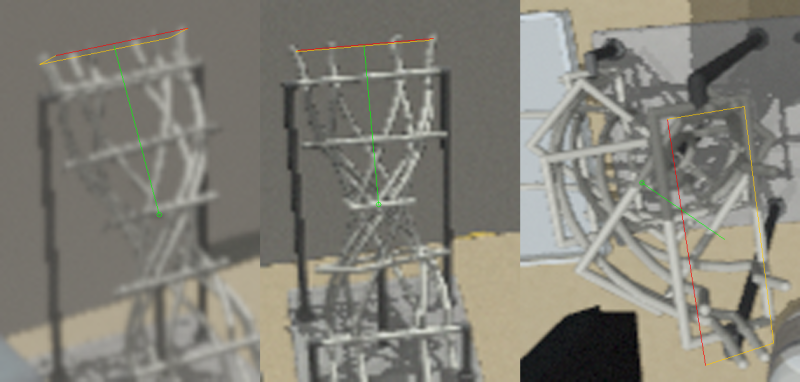

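>>> apply_moves(
  travel=[
    [-0.1,0.2,-2],
    [-0.1,0.2,-4],
    [-0.1,0.2,-6],
    [-0.1,0.2,-8],
    [-0.1,0.2,-9],
    [-0.1,0.2,-10],
    [-0.1,0.2,-10],
    [-0.1,0.2,-10],
  ],
  roll=[-2,-2,-2,-2,-2,-2,-2,-2],
  gripper=[5,5,5,5,5,5,5,5],
)

```text
clock: 3.58
tool_pos: [0.5692, -0.4396, 0.1232]
eef_rot: [-0.455, 0.541, 0.455, 0.542]
contact_force: [0.2, -0.7, 0.6]
opening: 0.567
```

```bash
python3 - <<'E'
from h import *
from scipy.spatial.transform import Rotation as Q
snap('wrist','w2'); snap('side','s2')
s=r.get_state(); R=Q.from_quat(s['eef_rot']).as_matrix(); print(s['clock'],s['tool_pos'],R[:,0],np.degrees(np.arctan2(R[1,2],R[0,2])),s['contact_force'],s['opening'])
a=cv2.imread('pics/w2.png')[100:300,240:440]; b=cv2.imread('pics/s2.png')[200:350,310:460]
cv2.imwrite('pics/m4.png',np.hstack([cv2.resize(a,(400,400),interpolation=cv2.INTER_CUBIC),cv2.resize(b,(400,400),interpolation=cv2.INTER_CUBIC)]))
E
```

```text
3.6833 [ 0.56965621 -0.44023284  0.12415674] [ 0.0020684  -0.00125985 -0.99999707] 80.03605213305288 [-0.71845861 -0.02530453 -0.64135249] 0.5675186239943644
```

View pics/m4.png

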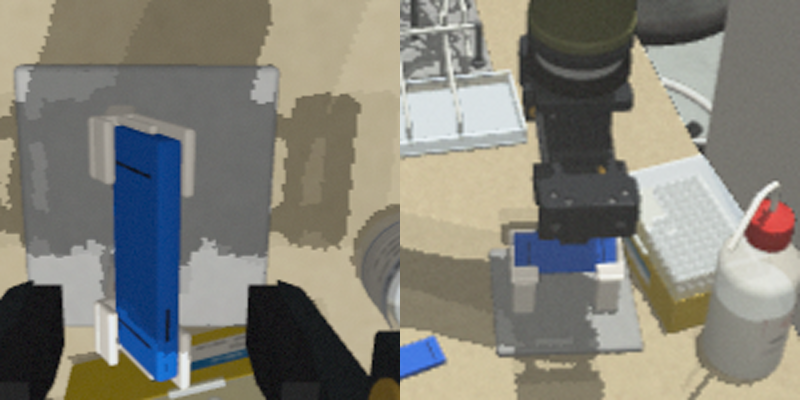

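```bash
python3 - <<'E'
from fit import *
w=ld('w2'); R2=lambda u,v:(240+u/2,100+v/2)
ob=[((-4.6,42,81),(160,379)),((-4.6,-42,81),(153,132)),((-12.4,42,76.5),(178,374)),((-12.4,-42,76.5),(181,138))]
O=[(w,np.array(l)/1e3,R2(*a)) for l,a in ob]
p,e=fit(O,[.57,-.444,-1.7]);print('wrist',p.round(4),np.degrees(p[2]),e.tolist())
for t in [(.5697,-.4402,.124),(.5697,-.4402,.077)]: print((proj(w,np.array(t))-[240,100])*2)
E
```

```text
wrist [ 0.5667 -0.4435 -1.7316] -99.21441542308632 [[-1.3, 0.8], [0.7, 1.4], [0.9, -0.6], [-0.5, -3.1]]
[153.10134476 343.0963701 ]
[153.38179636 268.06295974]
```

>>> apply_moves(
  travel=[
    [-0.2,0,-1],
    [-0.2,0,-2],
    [-0.2,0,-3],
    [-0.2,0,-4],
    [-0.2,0,-4.5],
    [-0.2,0,-4.5],
    [-0.2,0,-4.5],
    [-0.2,0,-4.5],
  ],
  roll=[0,0,0,0,0,0,0,0],
  gripper=[5,5,5,5,5,5,5,5],
  newtons=8,
)

```text
clock: 4.35
tool_pos: [0.5671, -0.44, 0.078]
eef_rot: [-0.455, 0.541, 0.454, 0.542]
contact_force: [-0.2, 0.1, 0.4]
opening: 0.569
```

>>> apply_moves(
  travel=[
    [0,0,0],
    [0,0,0],
    [0,0,0],
    [0,0,0],
    [0,0,0],
    [0,0,0],
    [0,0,0],
    [0,0,0],
  ],
  roll=[0,0,0,0,0,0,0,0],
  gripper=[4,3.5,3,2.5,2,1.5,1,0.5],
  newtons=8,
)

```text
clock: 5.02
tool_pos: [0.5666, -0.4418, 0.0785]
eef_rot: [-0.456, 0.542, 0.453, 0.541]
contact_force: [-1.8, -2.4, 3.5]
opening: 0.167
```

>>> apply_moves(
  travel=[
    [0,0,0],
    [0,0,0],
    [0,0,0],
    [0,0.1,0.2],
    [0,0.2,0.4],
    [0.1,0.3,0.5],
    [0.1,0.4,0.7],
    [0.1,0.5,0.9],
  ],
  roll=[0,0,0,0,0,0,0,0],
  gripper=[0.3,0.3,0.3,0.3,0.3,0.3,0.3,0.3],
  newtons=8,
)

```text
clock: 5.68
tool_pos: [0.5673, -0.4365, 0.0867]
eef_rot: [-0.455, 0.542, 0.454, 0.541]
contact_force: [-0.9, -6.0, 1.4]
opening: 0.171
```

```bash
python3 - <<'E'
from h import *
snap('wrist','w3'); snap('side','s3')
s=r.get_state(); print(s['clock'],s['tool_pos'],s['contact_force'],s['opening'])
a=cv2.imread('pics/w3.png')[100:300,240:440]; b=cv2.imread('pics/s3.png')[240:340,320:420]
cv2.imwrite('pics/m5.png',np.hstack([cv2.resize(a,(400,400),interpolation=cv2.INTER_CUBIC),cv2.resize(b,(400,400),interpolation=cv2.INTER_CUBIC)]))
E
```

```text
5.7833 [ 0.56750371 -0.43624064  0.08708314] [-0.62051907 -5.01255087  3.10326872] 0.17111585204671786
```

View pics/m5.png

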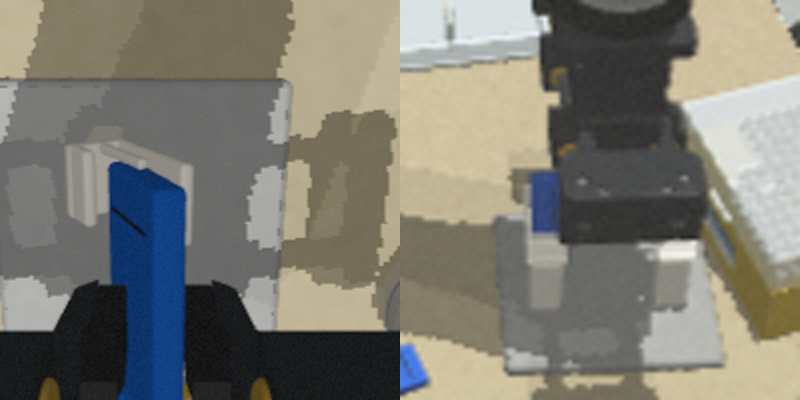

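>>> apply_moves(
  travel=[
    [0,0.2,0.4],
    [0.1,0.5,0.8],
    [0.1,0.7,1.2],
    [0.1,0.9,1.6],
    [0.2,1.2,2.0],
    [0.2,1.4,2.4],
    [0.2,1.6,2.8],
    [0.3,1.9,3.2],
  ],
  roll=[0,0,0,0,0,0,0,0],
  gripper=[0.3,0.3,0.3,0.3,0.3,0.3,0.3,0.3],
  newtons=10,
)

```text
clock: 6.45
tool_pos: [0.5707, -0.4135, 0.1181]
eef_rot: [-0.454, 0.541, 0.456, 0.542]
contact_force: [-0.2, 0.5, -0.7]
opening: 0.103
```

>>> apply_moves(
  travel=[
    [0,0,1],
    [0,0,2],
    [0,0,3],
    [0,0,4.5],
    [0,0,6],
    [0,0,8],
    [0,0,8],
    [0,0,8],
  ],
  roll=[0,0,0,0,0,0,0,0],
  gripper=[0.3,0.3,0.3,0.3,0.3,0.3,0.3,0.3],
  newtons=10,
)

```text
clock: 7.12
tool_pos: [0.5715, -0.4164, 0.2006]
eef_rot: [-0.456, 0.541, 0.454, 0.542]
contact_force: [0.2, 0.3, -1.1]
opening: 0.101
```

```bash
python3 - <<'E'
from h import *
snap('wrist','w4'); snap('side','s4'); snap('scene','c4')
s=r.get_state(); print(s['clock'],s['tool_pos'],s['contact_force'],s['opening'])
a=cv2.imread('pics/w4.png')[100:300,240:440]; b=cv2.imread('pics/s4.png')[210:310,320:420]; c=cv2.imread('pics/c4.png')[200:300,350:450]
z=lambda x:cv2.resize(x,(400,400),interpolation=cv2.INTER_CUBIC)
cv2.imwrite('pics/m6.png',np.hstack([z(b),z(c)]))
E
```

```text
7.2667 [ 0.57011613 -0.41539902  0.19773621] [-0.76751848  0.62872515 -1.17759211] 0.09571796227467054
```

View pics/m6.png

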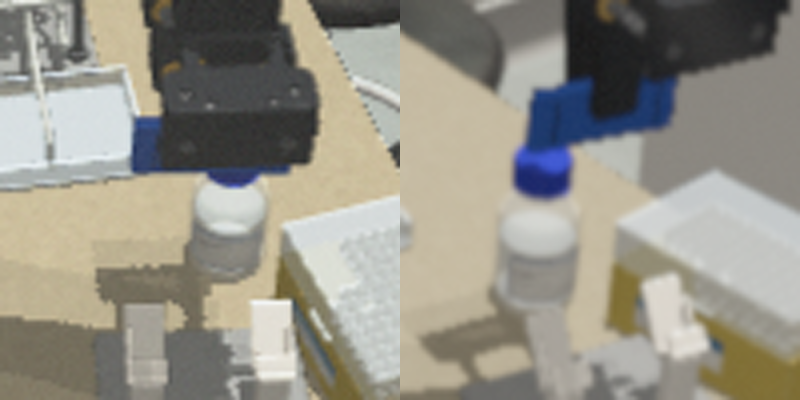

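```bash
python3 - <<'E'
from h import *
from scipy.spatial.transform import Rotation as Q
sd=ld('s4'); sc=ld('c4'); D=lambda u,v:(320+u/4,210+v/4); C=lambda u,v:(350+(u-400)/4,200+v/4)
s=r.get_state(); R=Q.from_quat(s['eef_rot']).as_matrix(); print(s['tool_pos'],np.degrees(np.arctan2(R[1,2],R[0,2])))
for n,c,d in [('BL',(529,150),(137,172)),('BR',(670,125),(290,173)),('TL',(535,91),(135,118))]:
    X=tri((sc,*C(*c)),(sd,*D(*d))); print(n,X.round(4),'tool frame',(R.T@(X-s['tool_pos'])*1e3).round(1))
E
```

```text
[ 0.57011613 -0.41539902  0.19773621] 80.04000452743803
BL [ 0.5355 -0.4073  0.1646] tool frame [33.2 35.5  1.9]
BR [ 0.6141 -0.4249  0.1624] tool frame [ 35.2 -45.   -1.8]
TL [ 0.534  -0.4081  0.2013] tool frame [-3.5 36.8  1. ]
```

```bash
python3 - <<'E'
from fit import *
p=[.5074,-.1179,-1.6255]; c,s=np.cos(p[2]),np.sin(p[2]); w=ld('w_mouth')
def loc(X): d=X-np.array([p[0],p[1],0]); return (np.array([c*d[0]+s*d[1],-s*d[0]+c*d[1],d[2]])*1e3).round(0)
for n,u,v,z in [('A',262.6,241.9,.266),('B',294.1,232,.249),('C',286.2,259.6,.258)]: print(n,loc(atz(w,u,v,z)))
print('tip3',loc(tri((sc,*Cs(135,43)),(sd,*Cd(543,38)),(w,294.1,232))),loc(tri((sc,*Cs(178,30)),(sd,*Cd(577,37)),(w,286.2,259.6))))
im=cv2.resize(cv2.imread('pics/w_mouth.png')[125:275,215:315],None,fx=4,fy=4,interpolation=cv2.INTER_CUBIC); cv2.imwrite('pics/m7.png',im)
E
```

```text
A [-88.  28. 266.]
B [-119.   27.  249.]
C [-108.   54.  258.]
tip3 [-119.   29.  248.] [-107.   57.  255.]
```

>>> apply_moves(
  travel=[
    [-0.6,3,2],
    [-1.2,6,4],
    [-1.8,9,6],
    [-2.4,12,8],
    [-3,15,10],
    [-3.6,18,12],
    [-4.2,21,14],
    [-4.8,24,15],
  ],
  roll=[1,2,3,4,5,6,6.5,7],
  gripper=[0.3,0.3,0.3,0.3,0.3,0.3,0.3,0.3],
  newtons=12,
)

```text
clock: 7.93
tool_pos: [0.5228, -0.1745, 0.3501]
eef_rot: [-0.487, 0.512, 0.487, 0.513]
contact_force: [-0.1, -0.6, -0.3]
opening: 0.103
```

View pics/m7.png

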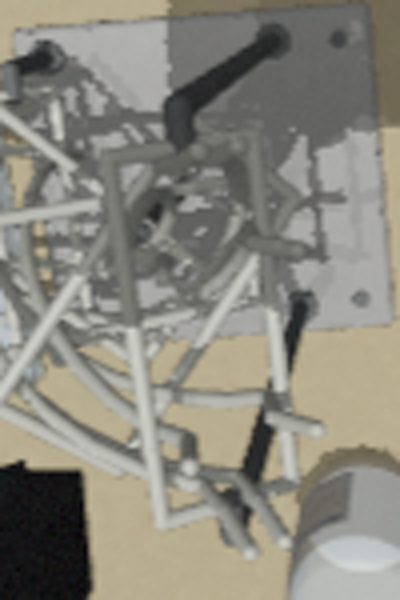

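```bash
python3 - <<'E'
from fit import *
p=[.5074,-.1179,-1.6255]; c,s=np.cos(p[2]),np.sin(p[2]); w=ld('w_mouth')
def loc(X): d=X-np.array([p[0],p[1],0]); return (np.array([c*d[0]+s*d[1],-s*d[0]+c*d[1],d[2]])*1e3).round(0)
for n,u,v,z in [('A',188,437,.266),('B',322,430,.249),('B2',303,250,.249),('E1',252,553,.26),('E2',283,540,.256),('ringc',206,325,.236),('ring+n+y',165,525,.246),('ring+n-y',105,155,.246),('ring-n+y',295,485,.226),('ring-n-y',260,135,.226),('baseplate corner -x+y',392,322,.008),('-x-y',370,5,.008)]: print(n,loc(atz(w,215+u/4,125+v/4,z)))
E
```

```text
A [-88.  19. 266.]
B [-121.   27.  249.]
B2 [-121.  -23.  249.]
E1 [-99.  57. 260.]
E2 [-107.   55.  256.]
ringc [-91.  -1. 236.]
ring+n+y [-74.  53. 246.]
ring+n-y [-73. -51. 246.]
ring-n+y [-108.   54.  226.]
ring-n-y [-110.  -50.  226.]
baseplate corner -x+y [-132.   75.    8.]
-x-y [-135.  -71.    8.]
```

>>> apply_moves(
  travel=[
    [-0.2,3,0],
    [-0.5,6,0],
    [-0.8,9,0],
    [-1,12,0],
    [-1.2,14,-1],
    [-1.2,15.2,-2.5],
    [-1.2,15.2,-3.5],
    [-1.2,15.2,-3.5],
  ],
  roll=[0,0,0,0,0,0,0,0],
  gripper=[0.3,0.3,0.3,0.3,0.3,0.3,0.3,0.3],
  newtons=12,
)

```text
clock: 8.6
tool_pos: [0.509, -0.0228, 0.3113]
eef_rot: [-0.486, 0.514, 0.489, 0.511]
contact_force: [-0.2, -0.9, -0.6]
opening: 0.102
```

```bash
python3 - <<'E'
from h import *
from scipy.spatial.transform import Rotation as Q
snap('wrist','w5'); snap('side','s5'); snap('scene','c5')
s=r.get_state(); R=Q.from_quat(s['eef_rot']).as_matrix(); print(s['clock'],s['tool_pos'],np.degrees(np.arctan2(R[1,2],R[0,2])),s['contact_force'],s['opening'])
for f in ['s5','c5']:
    im=cv2.imread(f'pics/{f}.png'); S=ld(f); hsv=cv2.cvtColor(im,cv2.COLOR_BGR2HSV)
    m=cv2.inRange(hsv,(105,120,40),(125,255,255)); n,l,st,ce=cv2.connectedComponentsWithStats(m)
    u=proj(S,s['tool_pos']); print(f,u.round(),[st[i].tolist() for i in range(1,n) if st[i][4]>25 and abs(ce[i]-u).max()<80])
z=lambda f,x,y,w,h:cv2.resize(cv2.imread(f'pics/{f}.png')[y:y+h,x:x+w],(400,480),interpolation=cv2.INTER_CUBIC)
cv2.imwrite('pics/m8.png',np.hstack([z('s5',275,95,100,120),z('c5',235,105,100,120)]))
E
```

```text
8.75 [ 0.51085699 -0.02445638  0.31370311] 86.97928614458947 [-0.4096298  -0.54745264  0.60481449] 0.10152607800841082
s5 [308. 110.] [[293, 109, 32, 14, 327], [365, 149, 15, 17, 206]]
c5 [272. 117.] [[258, 118, 20, 14, 173], [324, 159, 15, 15, 192]]
```

>>> apply_moves(
  travel=[
    [0,0.1,-0.6],
    [0,0.1,-1.2],
    [0,0.1,-1.8],
    [0,0.1,-2.4],
    [0,0.1,-2.9],
    [0,0.1,-3.3],
    [0,0.1,-3.3],
    [0,0.1,-3.3],
  ],
  roll=[0,0,0,0,0,0,0,0],
  gripper=[0.3,0.3,0.3,0.3,0.3,0.3,0.3,0.3],
)

```text
clock: 9.42
tool_pos: [0.5107, -0.0228, 0.2805]
eef_rot: [-0.487, 0.513, 0.487, 0.513]
contact_force: [0.0, 0.6, -0.5]
opening: 0.099
```

```bash
python3 - <<'E'
from h import *
snap('wrist','w6'); snap('side','s6'); snap('scene','c6')
s=r.get_state(); print(s['clock'],s['tool_pos'],s['contact_force'],s['moment'],s['opening'])
for f in ['s6','c6']:
    im=cv2.imread(f'pics/{f}.png'); S=ld(f); hsv=cv2.cvtColor(im,cv2.COLOR_BGR2HSV)
    m=cv2.inRange(hsv,(105,120,40),(125,255,255)); n,l,st,ce=cv2.connectedComponentsWithStats(m)
    u=proj(S,s['tool_pos']); print(f,u.round(),[st[i].tolist() for i in range(1,n) if st[i][4]>15 and abs(ce[i]-u).max()<80])
E
```

```text
9.5667 [ 0.51101546 -0.02283307  0.28101186] [-0.24210874  0.71197623 -0.77282592] [ 0.07089346 -0.0200345   0.00050712] 0.10084491241081338
s6 [309. 121.] [[294, 120, 32, 13, 266], [365, 149, 15, 17, 206]]
c6 [272. 130.] [[259, 130, 23, 15, 155], [324, 159, 15, 15, 192]]
```

>>> apply_moves(
  travel=[
    [0,0,0],
    [0,0,0],
    [0,0,0],
    [0,0,0],
    [0,0,0],
    [0,0,0],
    [0,0,0],
    [0,0,0],
  ],
  roll=[0,0,0,0,0,0,0,0],
  gripper=[6,6,6,6,6,6,6,6],
)

```text
clock: 10.23
tool_pos: [0.5108, -0.0228, 0.2807]
eef_rot: [-0.487, 0.513, 0.487, 0.513]
contact_force: [0.4, -0.3, 0.1]
opening: 0.67
```

>>> apply_moves(
  travel=[
    [0,0,0],
    [0,0,0],
    [0,0,0],
    [0,0,0],
    [0,0,1],
    [0,0,3],
    [0,0,6],
    [0,0,9],
  ],
  roll=[0,0,0,0,0,0,0,0],
  gripper=[6,6,6,6,6,6,6,6],
)

```text
clock: 10.9
tool_pos: [0.5101, -0.0228, 0.3713]
eef_rot: [-0.486, 0.513, 0.488, 0.512]
contact_force: [0.9, -0.1, -0.4]
opening: 0.686
```

```bash
python3 - <<'E'
from h import *
snap('side','s7'); snap('scene','c7'); snap('wrist','w7')
s=r.get_state(); print(s['clock'],s['tool_pos'],s['contact_force'],s['opening'])
z=lambda f,x,y,w,h:cv2.resize(cv2.imread(f'pics/{f}.png')[y:y+h,x:x+w],(400,560),interpolation=cv2.INTER_CUBIC)
cv2.imwrite('pics/m9.png',np.hstack([z('s7',270,110,125,175),z('c7',235,125,125,175)]))
for f in ['s7','c7','w7']:
    hsv=cv2.cvtColor(cv2.imread(f'pics/{f}.png'),cv2.COLOR_BGR2HSV)
    for nm,lo,hi in [('blue',(105,120,40),(125,255,255)),('yel',(22,120,100),(35,255,255))]:
        n,l,st,ce=cv2.connectedComponentsWithStats(cv2.inRange(hsv,lo,hi)); print(f,nm,[st[i].tolist() for i in range(1,n) if st[i][4]>15])
E
```

```text
11.05 [ 0.51208596 -0.02271205  0.3728388 ] [-0.1876407  -0.77488698  0.6700689 ] 0.676237792138168
s7 blue [[365, 149, 15, 17, 207], [223, 241, 9, 13, 53], [334, 241, 4, 9, 21], [372, 242, 13, 11, 115], [306, 244, 6, 9, 23], [296, 326, 31, 20, 309]]
s7 yel [[314, 242, 17, 9, 106], [389, 278, 6, 6, 19], [402, 297, 24, 28, 241]]
c7 blue [[324, 159, 15, 15, 193], [379, 236, 14, 13, 150], [206, 281, 5, 11, 43], [344, 331, 29, 22, 305]]
c7 yel [[311, 257, 15, 8, 60], [302, 263, 6, 4, 19], [403, 267, 6, 16, 76], [426, 280, 31, 25, 387]]
w7 blue [[18, 94, 35, 44, 733], [188, 130, 21, 10, 120], [207, 144, 5, 28, 71], [193, 175, 20, 5, 69], [108, 229, 29, 24, 511], [311, 275, 29, 28, 700]]
w7 yel [[190, 135, 16, 5, 77], [191, 143, 18, 29, 383], [476, 164, 84, 76, 2525], [51, 234, 59, 16, 189], [86, 239, 22, 6, 52], [122, 253, 5, 12, 18]]
```

View pics/m9.png

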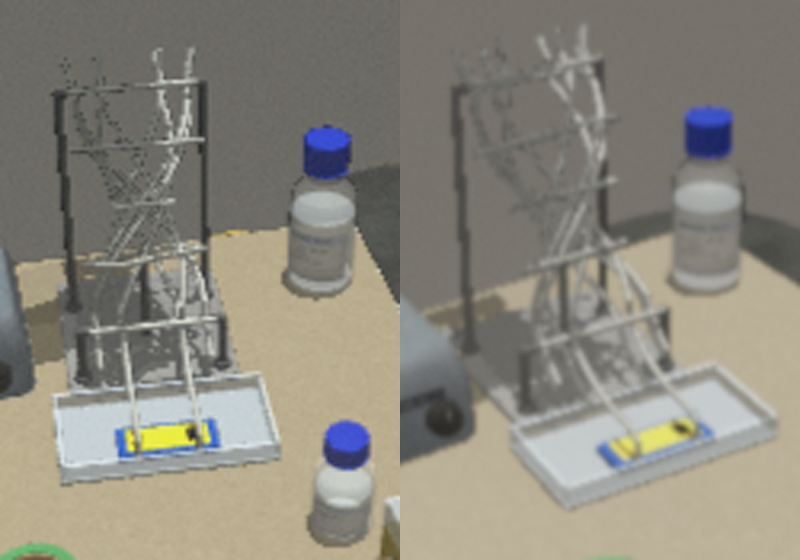

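```bash
python3 - <<'E'
from h import *
S=snap('side','s8'); a=cv2.imread('pics/s7.png');b=cv2.imread('pics/s8.png');z=cv2.imread('pics/side0.png')
print('tray diff',cv2.absdiff(a,b)[220:265,280:365].max())
def cc(im,lo,hi,x,y,w,h):
    m=cv2.inRange(cv2.cvtColor(im,cv2.COLOR_BGR2HSV),lo,hi)[y:y+h,x:x+w]; v,u=np.nonzero(m); return len(u),u.mean().round(2)+x,v.mean().round(2)+y
for n,lo,hi,*bx in [('cap',(105,120,40),(125,255,255),362,235,30,20),('tape',(50,80,40),(80,255,255),255,270,50,45)]: print(n,cc(z,lo,hi,*bx),cc(b,lo,hi,*bx))
print(atz(S,323,246,.013).round(3), r.get_state()['contact_force'])
print(r.finish_job())
E
```

```text
tray diff 26
cap (124, np.float64(378.01), np.float64(247.21)) (123, np.float64(378.05), np.float64(247.15))
tape (256, np.float64(279.9), np.float64(292.45)) (256, np.float64(280.09), np.float64(292.5))
[ 0.504 -0.216  0.013] [ 0.07024333  0.25102261 -0.24091019]
the job is handed in; nothing more can be done
None
```

The case is in the clear tray at the foot of the chute, lying flat with the yellow label up. I handed the job in at about 11 s. I pinched the larger blue case by its upper edge and drew it out along the lean. I then carried it over with the same face up and released it about 13 mm inside the mouth. I didn't touch it after that.

**Final checks**
- **Case:** The side and scene views both show it flat in the tray with the label up, centred near (0.504, -0.216).
- **Bottle and tape roll:** The bottle cap and the tape each moved by less than 0.2 px in the side view, so neither was disturbed.
- **Robot:** The gripper was open and well clear above the chute, with the measured force close to zero.

**Shortfalls**
- **Grip angle:** The tool could only point straight down, so the case swung upright in the fingers as it left the rack. It went into the mouth vertical rather than leaning 30 degrees, and still fell through cleanly.
- **At-rest check:** Two side pictures taken shortly apart differed in the tray area by at most 26 grey levels of 255. I took that as camera noise and didn't check further.

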